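# Fit up two stand feet for tack welding

## Robot

A 7-joint arm with a two-finger parallel gripper is mounted at the origin on the work surface. World frame = base frame: x ahead of the robot, y to its left, z up, the work surface at z = 0. Lengths are in m, angles in rad, forces in N, time in s.
With the tool pointing down it reaches from about 0.35 to 0.9 m from the base axis. Payload 8.1 kg.
Tool frame: the origin (TCP) lies at the very end of the fingers, on their centre line; the grasp point (between the pads) lies 19 mm behind it; z points along the fingers, y is the line along which they close (so a half turn about z gives the same grasp; the last joint's range is limited). The gripper opens to 92 mm and grips with 3 to 60 N. Pads are 19 mm wide; open, the fingers measure 130 mm over their backs; the gripper's body (75 mm by 190 mm) begins 47 mm behind the grasp point.
Start: joints at [1.176, 0.434, 0.025, 1.573, -0.012, 1.134, -0.075], TCP at [0.18, -0.599, 0.189] pointing down, gripper open.
Joint ranges: [-2.62, 2.62], [-0.44, 2.09], [-1.27, 1.32], [0.08, 2.57], [-1.32, 4.46], [0.12, 2], [-2.74, 2.74]. Speed limits (rad/s): [2.22, 2.22, 3.01, 3.01, 3.14, 3.14, 3.14].

## Interface

Orientations are given as a rotation vector (axis times angle).
In Python, from cell import arm gives the robot as it stands.
- The arm moves only by the tool jog_arm, never from a script. Its argument "rows" is a list of rows, each a list of 3 entries, a list of its own where there are three numbers: the shift along the world's x, y, z in cm, then the turn, a rotation vector about the world's x, y, z in degrees, then the opening, from 0 (shut) to 1 (fully open). A call has 1 to 8 rows; each row is the pose to reach, as a shift and turn from the pose commanded when the call began; what a row does not reach only later rows make up. A row lasts 1/8 s, in which the tool goes at most 62.5 mm and 10.7 degrees, less where a joint would pass 70% of its speed; a pose out of reach is approached as far as the arm can. A call with a gripper value outside its range is refused whole. The fingers move at their own pace and stop on an object; "newtons" is the grip in N (left out, the last holds). Time passes only in rows, so rows that repeat a pose let the fingers close. It gives the time, the measured TCP pose, the force, the opening and the grip force at its end, in the units of the state.
- arm.observe(): the state, without advancing time (a new reading comes with each control period).
- arm.get_image(name): name is "scene" or "top"; returns a dict with "img" (384x512x3 uint8, red, green, blue), "depth" (384x512 float32, m along the optical axis (not along the pixel's ray), 0 where there is no reading), "fx", "fy", "cx", "cy" (pixels), "rvec" (rotation vector, rad) and "tvec" (3), from world to camera coordinates, as OpenCV has them. Camera axes: x right, y down, z forward; pixel columns grow to the right and rows downward; lengths in m; the calibration is good to about 2 mm. A picture is of the moment at which its call begins.
- arm.sign_off(): hands the job in; it is judged then, once.
The state is a dict: "clock": time; "joints": joint angles; "dq": joint speeds; "joint_efforts": joint torques, N m; "position": TCP position; "ee_rot": TCP orientation; "force": force on the tool from outside, world axes, zero at the start; "ft_torque": the same for the moment, N m; "width": opening from 0.0 (shut) to 1.0 (fully open); "gripper_force": force on a finger pad.
Only numpy, scipy, OpenCV 4.12 (cv2) and the standard library are available. Lean on these libraries where they do the work, as an engineer would, in place of code of your own. Each camera call takes 0.05 s, during which the arm holds its last target. There are 200 camera calls.

## Task

Fit up the two stand feet ready for tacking. On the square foot plate stand the square tube upright in the middle, squared up with the plate beside the gusset already tacked there; stand the loose gusset on the tube's opposite side, in line with the tacked one, its tall edge close up to the tube; and lay the square cap centred and squared on top of the tube. Stand the pipe in the middle of the round foot plate with the ring flange centred on top, and leave the magnet and the brush where they lie.

Things in the scene. Friction and masses are not known exactly. Their poses are not given: they have to be found in the camera images.
- square_foot: Square steel foot plate, fixed on the bench, 140 x 140 x 10 mm, four 14 mm bolt holes, soapstone marks. A gusset like the loose one is tacked on it along its +y half-axis: tall upright edge 29 mm from the plate's middle, low end 74 mm out. The loose gusset belongs on the free -y half-axis. Origin: centre of the underside, z up; top face at z = 10 mm.
- round_foot: Round steel foot plate lying fixed on the bench, diameter 140 mm, 10 mm thick, with four bolt holes and a white soapstone cross through its middle. Origin: centre of the underside, z up; the top face is at z = 10 mm.
- square_tube: Stub of square steel tube standing on end, 50 x 50 mm outside, 4 mm wall, 70 mm tall, open at both ends, 0.3 to 0.5 kg. Origin: centre of the underside; x and y are square to its faces, z up.
- pipe: Stub of round steel pipe standing on end, outside diameter 48.3 mm, wall about 4 mm, 70 mm tall, open at both ends, 0.25 to 0.4 kg. Origin: centre of the underside, z up along the axis.
- flange: Flat steel ring flange lying flat, outside diameter 62 mm, hole 28 mm, 12 mm thick, 0.17 to 0.28 kg. Origin: centre of the underside, z up.
- cap: Solid square steel cap plate lying flat, 60 x 60 x 12 mm, no holes, 0.26 to 0.42 kg. Origin: centre of the underside; x and y are square to its edges, z up.
- gusset: Loose tapered steel gusset standing on its foot edge: 45 mm long (x), 12 mm thick (y). Upright edge 60 mm high at its +x end (x = +22.5 mm); after 12 mm the top slopes straight down to 12 mm high at the -x end. 0.14 to 0.23 kg, centre of mass near x = +4 mm. Origin: middle of the underside, z up. When placed, +x points at the tube.
- magnet: Bystander: red arrow-shaped welding magnet lying flat, about 80 x 80 x 14 mm (switched off). Origin: underside, near the middle. Stays put.
- brush: Bystander: wire brush lying on its bristles, 255 mm long, 30 mm wide and high, red handle, wooden head. Origin: underside, near the middle; length along its own x. Stays put.
Mind the look-alikes: they are no part of the job. Leave any blue look-alike of the pipe alone.

How it is judged:
By the outcome, as a careful person would: the job done as asked, in the order asked, and still so for the second after the job is handed in, with the robot touching nothing.
It also fails if it takes over 128 s, if anything falls off the work surface, if the arm or the gripper's body presses on something with over 40 N, if the wrist force passes 120 N, or if a joint passes its speed limit or range.

## Working session

There is one attempt and no reset: what is moved stays moved. The work goes in short steps, Python scripts to look and compute and a tool call to move; the robot and the scene stay as the last step left them, time stands still between calls to the robot, and variables do not carry over. Pictures are saved under pics/ and viewed, at most 14 in all, crops included, and the job is handed in when it is done.

Besides the shell and the picture viewer there is one more tool, called after "Emit:" as name(argument=value, ...), one argument or row to a line, values as JSON. jog_arm: Moves the arm, as the interface text tells. Its arguments: {"type":"object","properties":{"rows":{"type":"array","items":{"type":"array"}},"newtons":{"type":"number"}},"required":["rows"]}

```bash
ls; mkdir -p pics; cat > h.py <<'E'
import numpy as np, cv2, pickle
from cell import arm
def grab(n):
    d=arm.get_image(n); return d
def save(d,p,crop=None,scale=1):
    im=d["img"][:,:,::-1]
    if crop: r0,r1,c0,c1=crop; im=im[r0:r1,c0:c1]
    im=cv2.resize(im,None,fx=scale,fy=scale,interpolation=cv2.INTER_CUBIC); cv2.imwrite(p,im)
def RT(d): return cv2.Rodrigues(np.array(d["rvec"],float))[0],np.array(d["tvec"],float).reshape(3)
def ray(d,u,v,z):
    "pixel -> world on plane z"
    R,t=RT(d); c=-R.T@t
    k=R.T@np.array([(u-d["cx"])/d["fx"],(v-d["cy"])/d["fy"],1.])
    return c+k*(z-c[2])/k[2]
def cloud(d):
    R,t=RT(d); D=d["depth"]; v,u=np.mgrid[:D.shape[0],:D.shape[1]]
    P=np.stack([(u-d["cx"])/d["fx"]*D,(v-d["cy"])/d["fy"]*D,D],-1)
    W=(P-t)@R; W[D==0]=np.nan; return W
def proj(d,p):
    R,t=RT(d); q=R@np.array(p,float)+t; return d["fx"]*q[0]/q[2]+d["cx"],d["fy"]*q[1]/q[2]+d["cy"]
E
python3 - <<'E'
from h import *
for n in("scene","top"):
    d=grab(n); save(d,f"pics/{n}0.png",scale=1.5); pickle.dump(d,open(f"{n}0.pkl","wb"))
    R,t=RT(d); print(n,-R.T@t,d["fx"],R[2])
print(arm.observe())
E
```

```text
pics
scene [1.26829703 0.58009586 0.84650827] 385.2720828289595 [-0.60509171 -0.46830911 -0.64385604]
top [0.29130176 0.01143703 1.33254473] 459.0461490830902 [ 0.16819492  0.01006742 -0.98570235]
{'clock': 0.1, 'joints': array([ 1.17645557,  0.43512891,  0.02499424,  1.57399018, -0.01160637,
        1.13398482, -0.07509218]), 'dq': array([-0.00163452, -0.00171567, -0.00013232, -0.00299114,  0.00059203,
       -0.00054922, -0.00049171]), 'joint_efforts': array([ 4.21479723e-03, -6.69124103e+01,  9.88352560e-01, -3.15140784e+01,
       -6.05646428e-02,  3.74656159e-02,  4.15887450e-05]), 'position': array([ 0.17955603, -0.59813479,  0.18824503]), 'ee_rot': array([-3.10693398e+00, -4.56320245e-01,  5.08268598e-04]), 'force': array([-0.11422552,  0.85054017,  0.09840628]), 'ft_torque': array([ 0.01075756, -0.04191515, -0.01591369]), 'gripper_force': 0.0, 'width': 0.9972914803123245}
```

View pics/scene0.png

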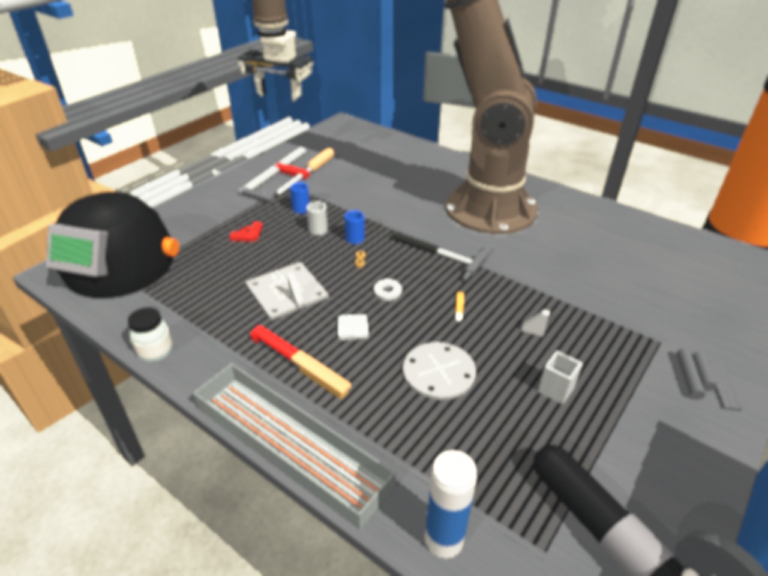

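View pics/top0.png

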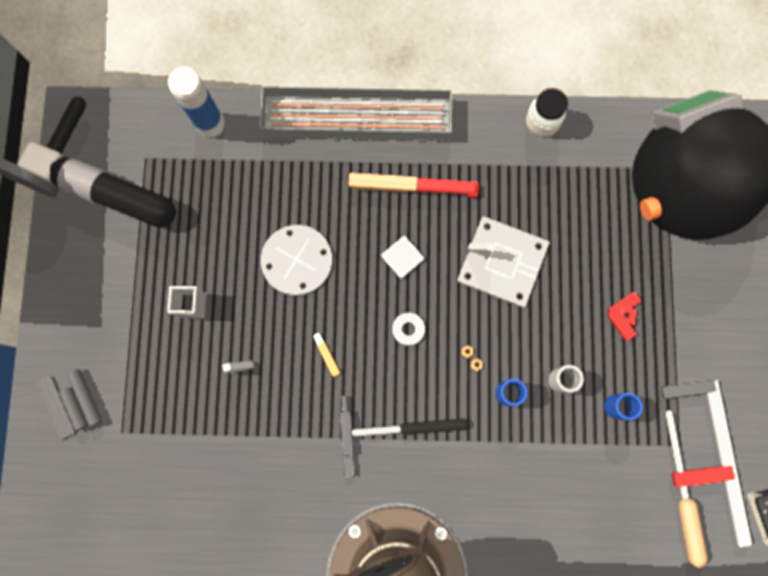

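The scene view shows the square foot at about (287,289) and the grey pipe at (317,218) between two blue look-alikes at (300,197) and (355,227). The flange is at (388,289), cap (352,327), round foot (440,370), loose gusset (537,321), tube (562,376), red magnet (247,232) and brush (300,360). The top view matches. Pipe candidates in the top view are (567,378) grey, (512,392) blue and (624,406) blue. The grey one fits; I'll confirm it in a crop.

```bash
cat > m.py <<'E'
from h import *
d=pickle.load(open("top0.pkl","rb")); W=cloud(d); Z=W[...,2]
print("bench z",np.nanmedian(Z[270:280,100:140]))
def comp(name,u,v,zlo,zhi,win=32):
    u/=1.5; v/=1.5
    m=((Z>zlo)&(Z<zhi)).astype(np.uint8); w=np.zeros_like(m); w[int(v)-win:int(v)+win,int(u)-win:int(u)+win]=1; m*=w
    n,l,s,c=cv2.connectedComponentsWithStats(m,connectivity=8)
    k=1+np.argmax(s[1:,4]); P=W[l==k]; 
    r=cv2.minAreaRect((P[:,:2]*1000).astype(np.float32))
    print(name,s[k,4],"px",np.round(c[k],1),"mean",np.round(P.mean(0),4),"zmed",np.round(np.median(P[:,2]),4),"rect",np.round(r[0],1),np.round(r[1],1),round(r[2],1))
comp("tube",183,298,.055,.085); comp("gusset",238,367,.015,.075); comp("cap",402,257,.006,.02); comp("flange",408,329,.006,.02)
comp("round",297,260,.005,.018,36); comp("sq",503,262,.005,.016,40); comp("tack",490,254,.02,.085,30); comp("pipe",567,378,.055,.085)
comp("magnet",625,315,.006,.03)
c=cv2.hconcat([cv2.resize(d["img"][a:a+64,b:b+64,::-1],None,fx=6,fy=6,interpolation=cv2.INTER_CUBIC) for a,b in((143,303),(222,345))])
cv2.imwrite("pics/crop1.png",c)
E
python3 m.py
```

```text
bench z 0.001930967215871643
tube 168 px [121.6 199.6] mean [0.4938 0.4102 0.0677] zmed 0.0692 rect [493.9 411.5] [50.2 52.5] 0.5
gusset 100 px [157.6 243.7] mean [0.3746 0.3077 0.0415] zmed 0.0417 rect [375.7 307. ] [12.2 45.5] 16.5
cap 410 px [267.9 170.6] mean [0.5984 0.0022 0.0124] zmed 0.0124 rect [600.2   2.7] [63.6 65. ] 45.8
flange 287 px [271.9 218.6] mean [ 0.4564 -0.0123  0.0124] zmed 0.0125 rect [457.  -13.8] [62.3 62.4] 52.9
round 1699 px [197.1 172.7] mean [0.5882 0.2108 0.0109] zmed 0.0109 rect [588.9 209.9] [143.2 144.3] 44.0
sq 1986 px [335.8 174.1] mean [ 0.5925 -0.1979  0.0107] zmed 0.0107 rect [ 594.7 -195.9] [149.5 148.5] 71.3
tack 113 px [321.  165.1] mean [ 0.6094 -0.1497  0.0482] zmed 0.0483 rect [ 612.2 -147.9] [44.4 13.9] 70.9
pipe 116 px [378.9 251.9] mean [ 0.3639 -0.3056  0.0677] zmed 0.0688 rect [ 364.3 -305.2] [47.  46.2] 41.7
magnet 391 px [416.1 209.6] mean [ 0.4912 -0.429   0.0142] zmed 0.0144 rect [ 493.1 -427.8] [61.6 95.7] 76.3
```

View pics/crop1.png

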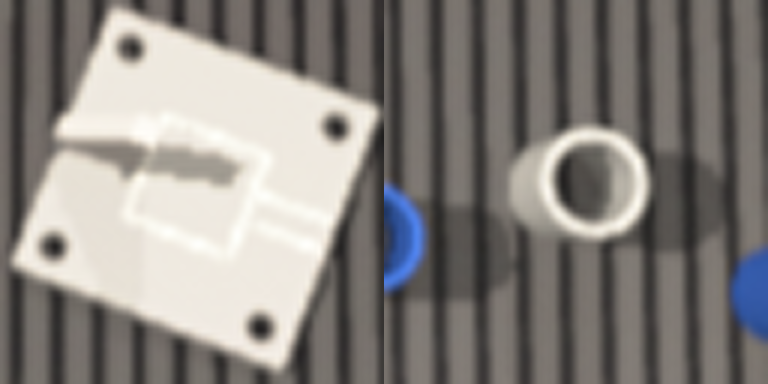

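```bash
cat > fine.py <<'E'
from h import *
S=8
def outline(d,u,v,z,thr,win=20,ch=None,hull=True,dbg=None):
    "largest bright contour about (u,v) [native px], to world plane z (mm)"
    u0,v0=int(u)-win,int(v)-win
    im=d["img"][v0:v0+2*win,u0:u0+2*win].min(axis=2)
    g=cv2.resize(im,None,fx=S,fy=S,interpolation=cv2.INTER_CUBIC)
    m=(g>thr).astype(np.uint8); cs,_=cv2.findContours(m,cv2.RETR_EXTERNAL,cv2.CHAIN_APPROX_NONE)
    c=max(cs,key=cv2.contourArea)
    if hull: c=cv2.convexHull(c)
    w=np.array([ray(d,(p[0]+.5)/S-.5+u0,(p[1]+.5)/S-.5+v0,z)[:2]*1000 for p in c.reshape(-1,2)],np.float32)
    return w,g,m
def rep(n,w):
    M=cv2.moments(w.reshape(-1,1,2)); r=cv2.minAreaRect(w); e=cv2.fitEllipse(w)
    print(n,"cm",np.round([M["m10"]/M["m00"],M["m01"]/M["m00"]],1),"rect",np.round(r[0],1),np.round(r[1],1),round(r[2],1),"ell",np.round(e[0],1),np.round(e[1],1))
E
python3 - <<'E'
from fine import *
d=pickle.load(open("top0.pkl","rb"))
ims=[]
for n,u,v,z,t,w in(("round",197.1,172.7,.010,170,30),("sq",335.5,174.2,.010,170,38),("cap",267.9,170.6,.012,170,22),("flange",271.9,218.6,.012,165,16),("pipe",379.8,252.2,.070,165,14),("tube",121.6,199.6,.07,165,16),("gus",159,244,.05,110,16)):
    W,g,m=outline(d,u,v,z,t,w); rep(n,W); ims.append(cv2.resize(np.hstack([g,m*255]),(396,198)))
# holes of the square foot
u0,v0=335-38,174-38
g=cv2.resize(d["img"][v0:v0+76,u0:u0+76].max(axis=2),None,fx=S,fy=S,interpolation=cv2.INTER_CUBIC)
cs,_=cv2.findContours((g<130).astype(np.uint8),cv2.RETR_LIST,cv2.CHAIN_APPROX_NONE)
H=[]
for c in cs:
    a=cv2.contourArea(c)/64
    if 5<a<60:
        M=cv2.moments(c); u=(M["m10"]/M["m00"]+.5)/S-.5+u0; v=(M["m01"]/M["m00"]+.5)/S-.5+v0; print("hole",round(a,1),round(u,1),round(v,1),np.round(ray(d,u,v,.01)*1000,1))
ims.append(np.zeros((198,396),np.uint8)); 
cv2.imwrite("pics/dbg.png",np.vstack([np.hstack(ims[i:i+2]) for i in range(0,6,2)]))
cv2.imwrite("pics/dbg2.png",cv2.hconcat([cv2.resize(d["img"][a:a+40,b:b+40,::-1],(380,380),interpolation=cv2.INTER_CUBIC) for a,b in((180,102),(224,139))]))
E
```

```text
round cm [588.8 211.3] rect [588.6 211.3] [139.2 138.1] 29.2 ell [588.9 211.3] [139.4 139.6]
sq cm [ 594.2 -195.7] rect [ 594.6 -194.8] [144.  141.3] 69.6 ell [ 594.5 -196.7] [172.3 205.7]
cap cm [598.2   2.3] rect [598.2   2.2] [62.5 62.8] 41.9 ell [597.9   2.7] [77.7 82.3]
flange cm [455.9 -12.1] rect [455.7 -12.2] [62.2 62.6] 51.7 ell [456.  -12.1] [62.8 63.2]
pipe cm [ 363.7 -302.5] rect [ 365.9 -303.1] [56.8 50.6] 60.1 ell [ 363.5 -301.5] [49.1 61.1]
tube cm [494.1 411.9] rect [493.9 412. ] [52.3 52.7] 0.0 ell [494.7 411.7] [60.2 81.3]
gus cm [377.7 308. ] rect [381.7 307.2] [33.3 58.7] 15.1 ell [372.2 305.2] [51.  59.1]
hole 10.4 346.0 197.1 [ 524.3 -227.3   10. ]
hole 9.7 311.4 183.7 [ 562.3 -126.5   10. ]
hole 9.3 358.5 163.8 [ 625.1 -265.4   10. ]
hole 9.0 324.4 150.6 [ 663.3 -164.5   10. ]
```

View pics/dbg.png

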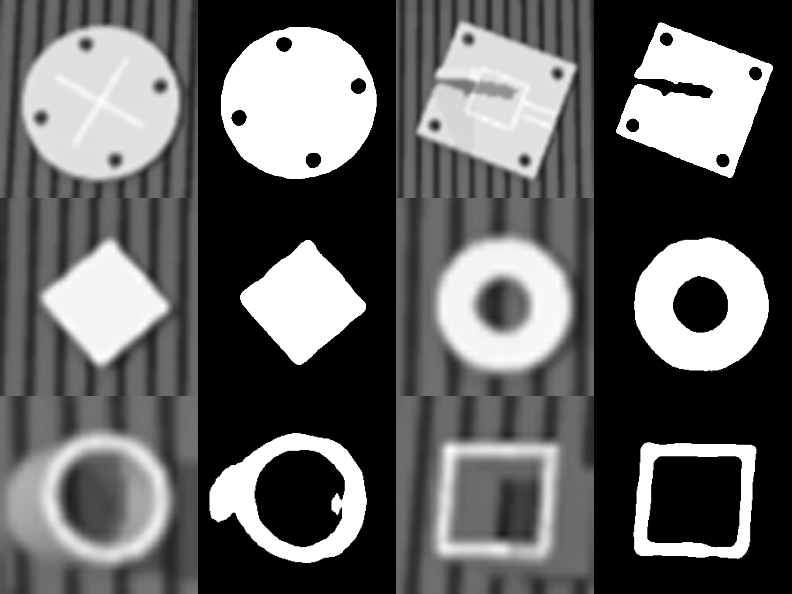

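View pics/dbg2.png

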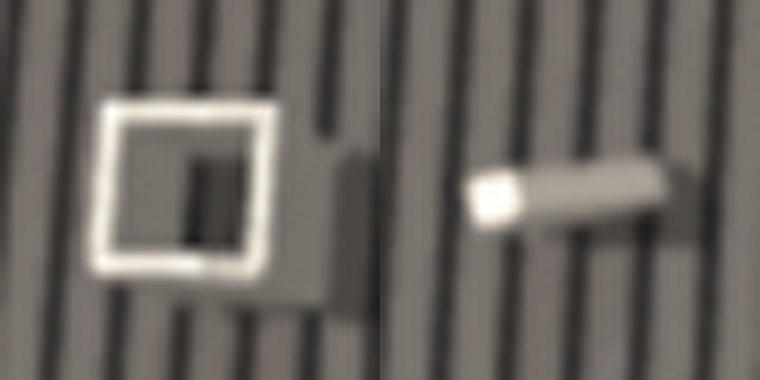

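The masks are clean. The second panel shows the gusset's tall end (bright land) at (494,199) and its low end at (665,180).

```bash
python3 - <<'E'
from fine import *
d=pickle.load(open("top0.pkl","rb"))
# gusset: bright land
w,g,m=outline(d,150.5,244.5,.06,190,8); rep("land",w)
a=ray(d,168.6,242.6,.012)*1000; print("low end",a)
# tube edge directions
w,g,m=outline(d,121.6,199.6,.07,165,16,hull=False); c=np.array([494.1,411.9])
q=w-c
for n,s in(("+x",(q[:,0]>20)&(abs(q[:,1])<17)),("-x",(q[:,0]<-20)&(abs(q[:,1])<17)),("+y",(q[:,1]>20)&(abs(q[:,0])<17)),("-y",(q[:,1]<-20)&(abs(q[:,0])<17))):
    vx,vy,x0,y0=cv2.fitLine(w[s],cv2.DIST_HUBER,0,.01,.01).ravel(); print(n,round(np.degrees(np.arctan2(vy,vx)),1),x0,y0)
# pipe circle: outer edge away from the visible side (image lower-left)
w,g,m=outline(d,379.8,252.2,.07,165,14,hull=False); c0=np.array([363.7,-304.5])
for i in range(5):
    q=w-c0; r=np.hypot(*q.T); s=(abs(r-24.5)<3)&(q[:,1]<5)
    A=np.c_[2*w[s],np.ones(s.sum())]; x=np.linalg.lstsq(A,(w[s]**2).sum(1),rcond=None)[0]; c0=x[:2]
print("pipe",c0,np.sqrt(x[2]+c0@c0),s.sum())
E
```

```text
land cm [371.1 322.9] rect [371.2 322.8] [13.7 14. ] 17.3 ell [371.2 322.9] [14.4 15. ]
low end [380.40893987 283.2943595   12.        ]
+x -88.6 519.70807 412.2627
-x 89.4 468.51492 414.41263
+y -0.7 496.42264 437.90076
-y 0.2 494.1612 386.03668
pipe [ 363.9155849  -306.10163983] 24.66921835592856 240
```

Emit:
jog_arm(
  rows=[
    [[30, 38, 0], [0, 0, 40], 1],
    [[30, 38, 0], [0, 0, 40], 1],
    [[30, 38, 0], [0, 0, 40], 1],
    [[30, 38, 0], [0, 0, 40], 1],
    [[30, 38, 0], [0, 0, 40], 1],
    [[30, 38, 0], [0, 0, 40], 1],
    [[30, 38, 0], [0, 0, 40], 1],
    [[30, 38, 0], [0, 0, 40], 1],
  ],
  newtons=30,
)

```text
clock: 1.1
position: [0.4811, -0.2159, 0.1889]
ee_rot: [-2.763, -1.495, -0.001]
force: [0.5, -0.6, 0.2]
width: 0.999
gripper_force: 0.0
```

Emit:
jog_arm(
  rows=[
    [[1.4, 50, -3], [0, 0, 33.3], 1],
    [[1.4, 50, -3], [0, 0, 33.3], 1],
    [[1.4, 50, -3], [0, 0, 33.3], 1],
    [[1.4, 50, -3], [0, 0, 33.3], 1],
    [[1.4, 50, -3], [0, 0, 33.3], 1],
    [[1.4, 50, -3], [0, 0, 33.3], 1],
    [[1.4, 50, -3], [0, 0, 33.3], 1],
    [[1.4, 50, -3], [0, 0, 33.3], 1],
  ],
)

```text
clock: 2.1
position: [0.4936, 0.2819, 0.1586]
ee_rot: [2.222, 2.221, -0.001]
force: [1.1, -0.6, 0.5]
width: 1.0
gripper_force: 0.0
```

Emit:
jog_arm(
  rows=[
    [[0, 6, 0], [0, 0, 0], 1],
    [[0, 13.1, 0], [0, 0, 0], 1],
    [[0, 13.1, 0], [0, 0, 0], 1],
    [[0, 13.1, 0], [0, 0, 0], 1],
  ],
)

```text
clock: 2.6
position: [0.4933, 0.4114, 0.1583]
ee_rot: [-2.22, -2.223, 0.002]
force: [0.4, -0.5, 0.8]
width: 1.0
gripper_force: 0.0
```

Emit:
jog_arm(
  rows=[
    [[0, 0, -4], [0, 0, 0], 1],
    [[0, 0, -8], [0, 0, 0], 1],
    [[0, 0, -11], [0, 0, 0], 1],
    [[0, 0, -12.8], [0, 0, 0], 1],
    [[0, 0, -12.8], [0, 0, 0], 0.5],
    [[0, 0, -12.8], [0, 0, 0], 0.4],
    [[0, 0, -12.8], [0, 0, 0], 0.4],
    [[0, 0, -12.8], [0, 0, 0], 0.4],
  ],
  newtons=30,
)

```text
clock: 3.6
position: [0.4941, 0.4117, 0.0319]
ee_rot: [2.221, 2.222, 0.002]
force: [-0.7, -0.2, -0.1]
width: 0.619
gripper_force: 0.0
```

Emit:
jog_arm(
  rows=[
    [[0, 0, 0], [0, 0, 0], 0.4],
    [[0, 0, 0], [0, 0, 0], 0.4],
    [[0, 0, 0], [0, 0, 0], 0.4],
    [[0, 0, 0], [0, 0, 0], 0.4],
  ],
)

```text
clock: 4.1
position: [0.4929, 0.4123, 0.0324]
ee_rot: [-2.22, -2.222, -0.001]
force: [-5.2, -1.8, 11.4]
width: 0.401
gripper_force: 5.7
```

```bash
python3 - <<'E'
from fine import *
d=grab("top"); save(d,"pics/t1.png",(160,240,80,180),6)
for t in(165,180):
    w,g,m=outline(d,121.6,199.6,.07,t,16); rep("tube",w)
E
```

```text
Traceback (most recent call last):
  File "fine.py", line 9, in outline
    c=max(cs,key=cv2.contourArea)
ValueError: max() iterable argument is empty
```

View pics/t1.png

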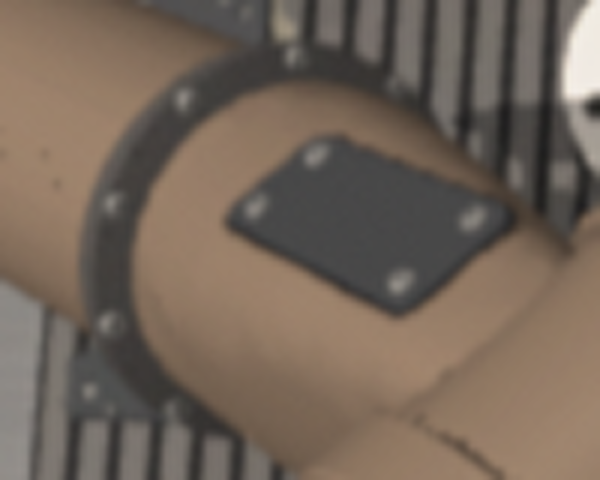

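The arm hides the tube in the top view. I'll use the scene camera, because width 0.40 looks too small for a 50 mm tube.

```bash
python3 - <<'E'
from fine import *
d=grab("scene"); u,v=proj(d,(.49,.41,.05)); u,v=int(u),int(v); save(d,"pics/s1.png",(v-60,v+60,u-70,u+70),5)
s=arm.observe(); print(s["width"],s["gripper_force"],s["force"],s["position"])
E
```

```text
0.40188922465865373 5.755932378815487 [-4.05194817 -1.57575724 12.77409711] [0.49281293 0.41232495 0.03235654]
```

View pics/s1.png

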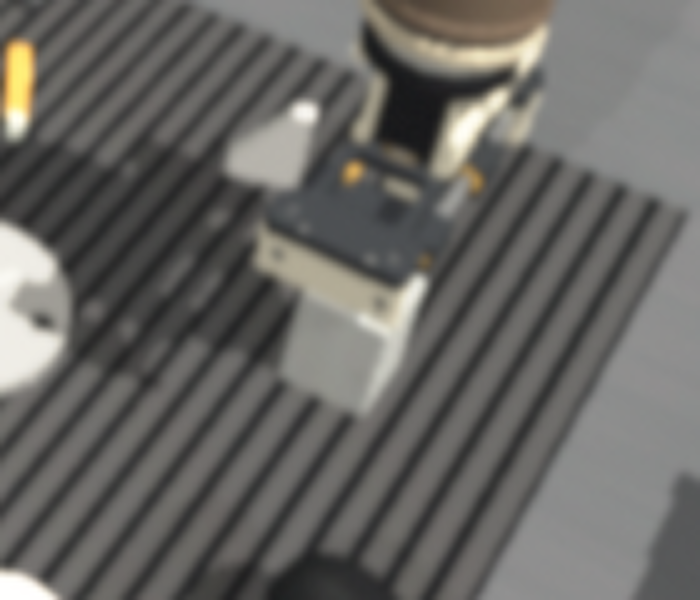

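```bash
python3 - <<'E'
from fine import *
d=grab("scene"); W=cloud(d); u,v=proj(d,(.49,.41,.05)); u,v=int(u),int(v); u0,v0=u-70,v-60
print(u0,v0)
for x,y in((300,300),(330,350),(350,390),(300,360),(380,330),(365,400),(410,300),(395,350),(375,400),(330,290),(300,270),(390,305),(270,240),(350,180)):
    p=W[int(v0+y/5),int(u0+x/5)]; print((x,y),np.round(p*1000).astype(int))
for p in [(x,y,z) for z in(0,.07) for x in(.469,.519) for y in(.387,.437)]:
    a,b=proj(d,p); print(p,round((a-u0)*5),round((b-v0)*5))
E
```

```text
303 186
(300, 300) [517 389  62]
(330, 350) [519 412  38]
(350, 390) [517 428  15]
(300, 360) [518 398  20]
(380, 330) [517 434  68]
(365, 400) [513 437   9]
(410, 300) [486 438  67]
(395, 350) [479 437  20]
(375, 400) [503 440   1]
(330, 290) [577 417 141]
(300, 270) [579 401 146]
(390, 305) [580 447 152]
(270, 240) [583 384 160]
(350, 180) [523 399 164]
(0.469, 0.387, 0) 312 322
(0.469, 0.437, 0) 394 362
(0.519, 0.387, 0) 274 375
(0.519, 0.437, 0) 358 417
(0.469, 0.387, 0.07) 336 237
(0.469, 0.437, 0.07) 422 278
(0.519, 0.387, 0.07) 297 290
(0.519, 0.437, 0.07) 385 333
```

```bash
python3 - <<'E'
from fine import *
d=grab("scene"); W=cloud(d)[186:306,303:443]
X,Y,Z=np.moveaxis(W,-1,0)
s=(X>.38)&(X<.62)&(Y>.33)&(Y<.5)&(Z>.012)&(Z<.2)
t=s&~((X>.462)&(X<.525)&(Y>.38)&(Y<.444)&(Z<.076))
for lo in np.arange(.01,.2,.01):
    k=t&(Z>=lo)&(Z<lo+.01)
    if k.sum(): print(round(lo,2),k.sum(),np.round([X[k].min(),X[k].max(),Y[k].min(),Y[k].max()],3))
print("tcp px",[ (p-np.array([303,186]))*5 for p in [np.array(proj(d,(.493,.412,.032)))]])
E
```

```text
0.12 13 [0.469 0.474 0.403 0.42 ]
0.13 28 [0.411 0.581 0.378 0.449]
0.14 123 [0.406 0.582 0.377 0.451]
0.15 185 [0.406 0.583 0.377 0.45 ]
0.16 220 [0.403 0.587 0.377 0.451]
0.17 434 [0.4   0.59  0.377 0.451]
0.18 228 [0.404 0.588 0.38  0.449]
0.19 73 [0.476 0.512 0.391 0.44 ]
tcp px [array([346.50317597, 329.47280628])]
```

```bash
python3 - <<'E'
from fine import *
d=pickle.load(open("scene0.pkl","rb")); W=cloud(d)
X,Y,Z=np.moveaxis(W,-1,0); s=(abs(X-.18)<.12)&(abs(Y+.6)<.14)&(Z>.12)&(Z<.45)
for lo in np.arange(.12,.4,.01):
    k=s&(Z>=lo)&(Z<lo+.01)
    if k.sum(): print(round(lo,2),k.sum(),np.round([X[k].min(),X[k].max(),Y[k].min(),Y[k].max()],3))
E
```

```text
0.22 5 [ 0.15   0.209 -0.644 -0.551]
0.23 16 [ 0.15   0.205 -0.647 -0.536]
0.24 30 [ 0.151  0.209 -0.657 -0.536]
0.25 30 [ 0.149  0.208 -0.65  -0.531]
0.26 34 [ 0.151  0.211 -0.657 -0.531]
0.27 28 [ 0.158  0.211 -0.656 -0.53 ]
0.28 23 [ 0.17   0.21  -0.655 -0.532]
0.29 47 [ 0.119  0.239 -0.669 -0.504]
0.3 112 [ 0.127  0.241 -0.671 -0.505]
0.31 98 [ 0.128  0.245 -0.676 -0.499]
0.32 101 [ 0.12   0.243 -0.671 -0.496]
0.33 220 [ 0.121  0.244 -0.694 -0.496]
0.34 54 [ 0.143  0.21  -0.606 -0.541]
0.35 61 [ 0.143  0.209 -0.606 -0.544]
0.36 51 [ 0.151  0.209 -0.608 -0.543]
0.37 43 [ 0.148  0.205 -0.605 -0.541]
0.38 53 [ 0.137  0.222 -0.6   -0.54 ]
0.39 85 [ 0.138  0.217 -0.614 -0.539]
0.4 58 [ 0.153  0.221 -0.62  -0.559]
```

The scene depth shows the gripper body and fingertips about 37 mm higher than the reported TCP. This was already so in the start picture, where the tips were at about 0.225 against a reported 0.189. The tips are resting on the tube's rim and the tube has not moved. I'll treat the true tip z as reported z + 37 mm, then lift, open and go down further.

Emit:
jog_arm(
  rows=[
    [[0, 0, 1], [0, 0, 0], 0.4],
    [[0, 0, 4], [0, 0, 0], 1],
    [[0, 0, 4], [0, 0, 0], 1],
    [[0, 0, 4], [0, 0, 0], 1],
    [[0, 0, 4], [0, 0, 0], 1],
    [[0, 0, 4], [0, 0, 0], 1],
    [[0, 0, 4], [0, 0, 0], 1],
    [[0, 0, 4], [0, 0, 0], 1],
  ],
)

```text
clock: 5.3
position: [0.4937, 0.4113, 0.0709]
ee_rot: [-2.221, -2.222, 0.0]
force: [-1.1, -0.6, 0.3]
width: 0.995
gripper_force: 0.0
```

```bash
python3 - <<'E'
from fine import *
d=grab("scene"); W=cloud(d); s=arm.observe(); print(s["position"],s["width"])
X,Y,Z=np.moveaxis(W,-1,0); k0=(X>.38)&(X<.62)&(Y>.33)&(Y<.5)&(Z>.075)&(Z<.18)
for lo in np.arange(.07,.18,.01):
    k=k0&(Z>=lo)&(Z<lo+.01)
    if k.sum(): print(round(lo,2),k.sum(),np.round([X[k].min(),X[k].max(),Y[k].min(),Y[k].max()],3))
k=(X>.45)&(X<.54)&(Y>.37)&(Y<.45)&(Z<.08)&(Z>.01); f=k&(Z<.06)&(Z>.015)
print("tube",np.nanpercentile(X[k],[2,98]),np.nanpercentile(Y[k],[2,98]),np.nanpercentile(Z[k],[2,98]))
E
```

```text
[0.49370076 0.41129245 0.07090126] 1.002603556762652
0.11 3 [0.442 0.543 0.402 0.423]
0.12 27 [0.446 0.557 0.402 0.424]
0.13 40 [0.43  0.558 0.402 0.424]
0.14 39 [0.444 0.559 0.402 0.424]
0.15 10 [0.557 0.559 0.403 0.422]
0.17 39 [0.442 0.581 0.376 0.449]
tube [0.46967805 0.52001946] [0.38884667 0.43761383] [0.01148998 0.0723071 ]
```

Emit:
jog_arm(
  rows=[
    [[0, 0, -3], [0, 0, 0], 1],
    [[0, 0, -6], [0, 0, 0], 1],
    [[0, 0, -7.8], [0, 0, 0], 1],
    [[0, 0, -7.8], [0, 0, 0], 0.6],
    [[0, 0, -7.8], [0, 0, 0], 0.4],
    [[0, 0, -7.8], [0, 0, 0], 0.4],
    [[0, 0, -7.8], [0, 0, 0], 0.4],
    [[0, 0, -7.8], [0, 0, 0], 0.4],
  ],
  newtons=30,
)

```text
clock: 6.35
position: [0.494, 0.4115, -0.0064]
ee_rot: [2.221, 2.221, 0.001]
force: [-1.1, -1.7, 1.8]
width: 0.544
gripper_force: 30.0
```

Emit:
jog_arm(
  rows=[
    [[0, 0, 0], [0, 0, 0], 0.4],
    [[0, 0, 0], [0, 0, 0], 0.4],
    [[0, 0, 0], [0, 0, 0], 0.4],
  ],
)

```text
clock: 6.72
position: [0.494, 0.4115, -0.0064]
ee_rot: [2.221, 2.221, 0.001]
force: [-0.1, -1.0, 5.1]
width: 0.544
gripper_force: 30.0
```

Emit:
jog_arm(
  rows=[
    [[0, 0, 3], [0, 0, 0], 0.4],
    [[0, 0, 10], [0, 0, 0], 0.4],
    [[2, -6, 10], [0, 0, 0], 0.4],
    [[3, -12, 10], [0, 0, -5], 0.4],
    [[4, -18, 10], [0, 0, -10], 0.4],
    [[5, -24, 10], [0, 0, -15], 0.4],
    [[6, -30, 10], [0, 0, -20], 0.4],
    [[7, -36, 10], [0, 0, -20.6], 0.4],
  ],
)

```text
clock: 7.72
position: [0.5634, 0.0492, 0.0926]
ee_rot: [-2.584, -1.787, 0.001]
force: [0.7, 0.2, -2.3]
width: 0.543
gripper_force: 30.0
```

Emit:
jog_arm(
  rows=[
    [[1, -6, 0], [0, 0, 0], 0.4],
    [[2, -12, 0], [0, 0, 0], 0.4],
    [[3, -18, 0], [0, 0, 0], 0.4],
    [[3, -23, 0], [0, 0, 0], 0.4],
    [[3, -24.7, 0], [0, 0, 0], 0.4],
    [[3, -24.7, 0], [0, 0, 0], 0.4],
    [[3, -24.7, 0], [0, 0, 0], 0.4],
  ],
)

```text
clock: 8.6
position: [0.5938, -0.193, 0.0929]
ee_rot: [-2.579, -1.791, -0.001]
force: [-0.3, 1.1, -3.4]
width: 0.543
gripper_force: 30.0
```

```bash
python3 - <<'E'
from fine import *
d=grab("scene"); save(d,"pics/s2.png",(110,230,125,265),5.5)
print(arm.observe()["position"])
W=cloud(d); X,Y,Z=np.moveaxis(W,-1,0); k=(abs(X-.594)<.05)&(abs(Y+.196)<.05)&(Z>.03)&(Z<.19); print(np.nanpercentile(Z[k],[1,5,50]))
E
```

```text
[ 0.59401685 -0.19284609  0.0930537 ]
[0.03813259 0.06276968 0.14904361]
```

View pics/s2.png

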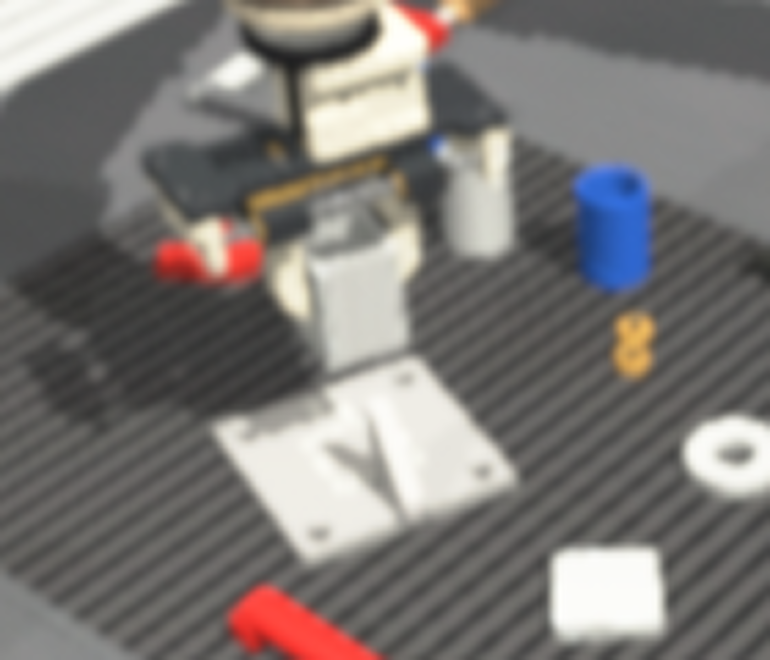

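The tube hangs upright over the foot. I'll lower it.

Emit:
jog_arm(
  rows=[
    [[0, -0.3, -3], [0, 0, 0], 0.4],
    [[0, -0.3, -6], [0, 0, 0], 0.4],
    [[0, -0.3, -8], [0, 0, 0], 0.4],
    [[0, -0.3, -8.6], [0, 0, 0], 0.4],
    [[0, -0.3, -8.85], [0, 0, 0], 0.4],
    [[0, -0.3, -8.9], [0, 0, 0], 0.4],
    [[0, -0.3, -8.9], [0, 0, 0], 0.4],
  ],
)

```text
clock: 9.52
position: [0.5943, -0.1989, 0.0048]
ee_rot: [2.582, 1.788, 0.001]
force: [0.1, 0.7, -3.0]
width: 0.546
gripper_force: 30.0
```

Emit:
jog_arm(
  rows=[
    [[0, 0.2, 0], [0, 0, 0], 0.4],
    [[0, 0.2, 0], [0, 0, 0], 0.4],
    [[0, 0.2, 0], [0, 0, 0], 0.4],
  ],
)

```text
clock: 9.9
position: [0.5938, -0.1967, 0.0041]
ee_rot: [2.582, 1.789, 0.0]
force: [0.7, -0.1, -2.7]
width: 0.543
gripper_force: 30.0
```

Emit:
jog_arm(
  rows=[
    [[0, 0.05, -0.1], [0, 0, 0], 0.4],
    [[0, 0.05, -0.15], [0, 0, 0], 0.4],
    [[0, 0.05, -0.15], [0, 0, 0], 0.4],
  ],
)

```text
clock: 10.28
position: [0.5938, -0.1966, 0.0035]
ee_rot: [2.582, 1.788, -0.0]
force: [-3.7, -0.1, 8.4]
width: 0.543
gripper_force: 30.0
```

Emit:
jog_arm(
  rows=[
    [[0, 0, 0], [0, 0, 0], 0.7],
    [[0, 0, 0], [0, 0, 0], 1],
    [[0, 0, 0], [0, 0, 0], 1],
    [[0, 0, 0], [0, 0, 0], 1],
    [[0, 0, 3], [0, 0, 0], 1],
    [[0, 0, 8.5], [0, 0, 0], 1],
    [[-2, 5, 10], [0, 0, 5], 1],
    [[-4, 10, 10], [0, 0, 12], 1],
  ],
)

```text
clock: 11.28
position: [0.5547, -0.0953, 0.1043]
ee_rot: [2.377, 2.05, 0.004]
force: [1.3, 1.5, 0.1]
width: 1.002
gripper_force: 0.0
```

Emit:
jog_arm(
  rows=[
    [[-17.9, 40.65, 0], [0, 0, 24.6], 1],
    [[-17.9, 40.65, 0], [0, 0, 24.6], 1],
    [[-17.9, 40.65, 0], [0, 0, 24.6], 1],
    [[-17.9, 40.65, 0], [0, 0, 24.6], 1],
    [[-17.9, 40.65, 0], [0, 0, 24.6], 1],
    [[-17.9, 40.65, 0], [0, 0, 24.6], 1],
    [[-17.9, 40.65, 0], [0, 0, 24.6], 1],
    [[-17.9, 40.65, 0], [0, 0, 24.6], 1],
  ],
)

```text
clock: 12.28
position: [0.3719, 0.3155, 0.1032]
ee_rot: [-1.879, -2.515, -0.004]
force: [-0.7, -0.4, 0.7]
width: 0.999
gripper_force: 0.0
```

```bash
cat > tubechk.py <<'E'
from fine import *
d=grab("top"); pickle.dump(d,open("top1.pkl","wb"))
u,v=proj(d,(.594,-.196,.08)); print(u,v)
w,g,m=outline(d,u,v,.08,205,18); rep("tube",w)
cv2.imwrite("pics/t2.png",cv2.resize(np.hstack([g,m*255]),None,fx=1.3,fy=1.3))
s=arm.observe(); print(s["position"],s["ee_rot"])
E
python3 tubechk.py
```

```text
338.9913085757929 168.07819324436605
tube cm [ 609.2 -190.5] rect [ 608.9 -186.6] [110.6  72.4] 69.1 ell [ 608.1 -193.1] [ 79.  126.5]
[0.37291869 0.31356375 0.10285393] [-1.88265320e+00 -2.51368534e+00 -2.19656766e-03]
```

View pics/t2.png

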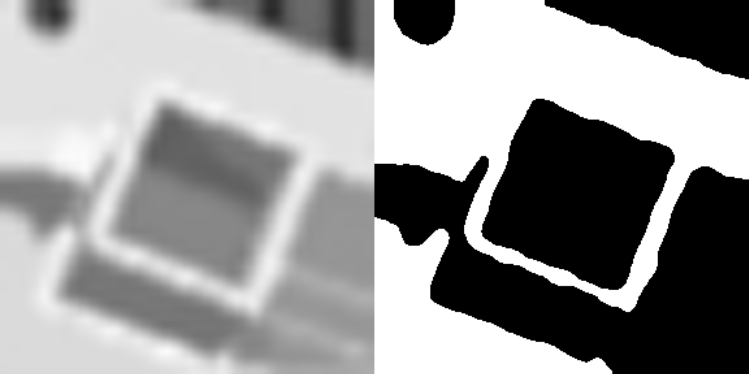

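The tube stands next to the tacked gusset, and its inner opening is a clean dark square. I'll measure it.

```bash
cat > inner.py <<'E'
from fine import *
d=pickle.load(open("top1.pkl","rb")); win=18; u0,v0=338-win,168-win
g=cv2.resize(d["img"][v0:v0+2*win,u0:u0+2*win].min(axis=2),None,fx=S,fy=S,interpolation=cv2.INTER_CUBIC)
for t in(190,200,210):
    cs,_=cv2.findContours((g<t).astype(np.uint8),cv2.RETR_LIST,cv2.CHAIN_APPROX_NONE)
    c=[c for c in cs if cv2.pointPolygonTest(c,(144,144),False)>0 and cv2.contourArea(c)<20000]
    if c:
        w=np.array([ray(d,(p[0]+.5)/S-.5+u0,(p[1]+.5)/S-.5+v0,.08)[:2]*1000 for p in min(c,key=cv2.contourArea).reshape(-1,2)],np.float32); rep(t,w)
E
python3 inner.py
```

```text
190 cm [ 593.8 -195.9] rect [ 594.  -195.6] [41.  41.6] 68.3 ell [ 593.8 -196. ] [46.4 47.4]
200 cm [ 593.8 -196. ] rect [ 593.9 -195.7] [41.7 42.6] 68.5 ell [ 593.8 -196. ] [47.4 48.4]
210 cm [ 593.7 -196. ] rect [ 593.8 -195.6] [42.8 43.8] 68.5 ell [ 593.8 -196.1] [48.4 49.5]
```

Emit:
jog_arm(
  rows=[
    [[0, 0, -4], [0, 0, 0], 1],
    [[0, 0, -8], [0, 0, 0], 1],
    [[0, 0, -11], [0, 0, 0], 1],
    [[0, 0, -12.5], [0, 0, 0], 0.7],
    [[0, 0, -12.5], [0, 0, 0], 0.3],
    [[0, 0, -12.5], [0, 0, 0], 0.25],
    [[0, 0, -12.5], [0, 0, 0], 0.25],
    [[0, 0, -12.5], [0, 0, 0], 0.2],
  ],
)

```text
clock: 13.32
position: [0.3752, 0.3106, -0.0218]
ee_rot: [1.89, 2.509, 0.002]
force: [0.5, 0.7, -0.5]
width: 0.506
gripper_force: 0.0
```

Emit:
jog_arm(
  rows=[
    [[0, 0, 0], [0, 0, 0], 0.2],
    [[0, 0, 0], [0, 0, 0], 0.0],
    [[0, 0, 0], [0, 0, 0], 0.0],
    [[0, 0, 0], [0, 0, 0], 0.0],
    [[0, 0, 0], [0, 0, 0], 0.0],
    [[0, 0, 0], [0, 0, 0], 0.0],
  ],
)

```text
clock: 14.08
position: [0.3747, 0.3103, -0.0225]
ee_rot: [1.89, 2.509, -0.0]
force: [0.2, -0.2, 0.1]
width: 0.13
gripper_force: 30.0
```

Emit:
jog_arm(
  rows=[
    [[0, 0, 3], [0, 0, 0], 0],
    [[0, 0, 9], [0, 0, 0], 0],
    [[1, -3, 12], [0, 0, -4], 0],
    [[3, -9, 12], [0, 0, -10], 0],
    [[5, -15, 12], [0, 0, -18], 0],
    [[7, -21, 12], [0, 0, -24], 0],
    [[9, -27, 12], [0, 0, -30], 0],
    [[11, -33, 12], [0, 0, -36.6], 0],
  ],
)

```text
clock: 15.08
position: [0.4838, -0.0182, 0.0976]
ee_rot: [2.586, 1.784, 0.0]
force: [0.7, 1.6, -1.2]
width: 0.132
gripper_force: 30.0
```

Emit:
jog_arm(
  rows=[
    [[2, -5.5, 0], [0, 0, 0], 0],
    [[4, -11, 0], [0, 0, 0], 0],
    [[6, -16, 0], [0, 0, 0], 0],
    [[8, -20, 0], [0, 0, 0], 0],
    [[9.1, -22.4, 0], [0, 0, 0], 0],
    [[9.1, -22.4, 0], [0, 0, 0], 0],
    [[9.1, -22.4, 0], [0, 0, 0], 0],
    [[9.1, -22.4, 0], [0, 0, 0], 0],
  ],
)

```text
clock: 16.08
position: [0.5743, -0.2387, 0.0975]
ee_rot: [-2.581, -1.791, -0.0]
force: [0.8, -0.8, -1.7]
width: 0.126
gripper_force: 30.0
```

Emit:
jog_arm(
  rows=[
    [[0, 0, -1.5], [0, 0, 0], 0],
    [[0, 0, -3], [0, 0, 0], 0],
    [[0, 0, -3], [0, 0, 0], 0],
    [[0, 0, -3], [0, 0, 0], 0],
  ],
)

```text
clock: 16.58
position: [0.5746, -0.24, 0.0673]
ee_rot: [-2.582, -1.789, 0.0]
force: [-0.1, 0.2, -0.8]
width: 0.128
gripper_force: 30.0
```

Emit:
jog_arm(
  rows=[
    [[0.15, -0.2, 0], [0, 0, 0], 0],
    [[0.15, -0.2, -2], [0, 0, 0], 0],
    [[0.15, -0.2, -4], [0, 0, 0], 0],
    [[0.15, -0.2, -5.5], [0, 0, 0], 0],
    [[0.15, -0.2, -5.5], [0, 0, 0], 0],
    [[0.15, -0.2, -5.5], [0, 0, 0], 0],
  ],
)

```text
clock: 17.32
position: [0.5765, -0.2421, 0.0129]
ee_rot: [2.582, 1.789, 0.001]
force: [0.3, -0.8, -1.8]
width: 0.128
gripper_force: 30.0
```

Emit:
jog_arm(
  rows=[
    [[0.1, 0.25, -1], [0, 0, 0], 0],
    [[0.1, 0.25, -2], [0, 0, 0], 0],
    [[0.1, 0.25, -2.35], [0, 0, 0], 0],
    [[0.1, 0.25, -2.35], [0, 0, 0], 0],
    [[0.1, 0.25, -2.35], [0, 0, 0], 0],
  ],
)

```text
clock: 17.95
position: [0.5773, -0.2397, -0.0108]
ee_rot: [2.582, 1.789, 0.0]
force: [-0.2, -0.2, -1.9]
width: 0.128
gripper_force: 30.0
```

Emit:
jog_arm(
  rows=[
    [[0.04, 0.1, 0], [0, 0, 0], 0],
    [[0.04, 0.1, -0.1], [0, 0, 0], 0],
    [[0.04, 0.1, -0.2], [0, 0, 0], 0],
    [[0.04, 0.1, -0.25], [0, 0, 0], 0],
    [[0.04, 0.1, -0.25], [0, 0, 0], 0],
  ],
)

```text
clock: 18.58
position: [0.5776, -0.2386, -0.0125]
ee_rot: [2.582, 1.788, 0.0]
force: [-3.2, 1.5, 9.0]
width: 0.132
gripper_force: 30.0
```

Emit:
jog_arm(
  rows=[
    [[0, 0, 0], [0, 0, 0], 0.3],
    [[0, 0, 0], [0, 0, 0], 0.5],
    [[0, 0, 0], [0, 0, 0], 0.5],
    [[0, 0, 2], [0, 0, 0], 0.5],
    [[0, 0, 7], [0, 0, 0], 1],
    [[0, 0, 11], [0, 0, 0], 1],
    [[0.5, 6, 11], [0, 0, -7], 1],
    [[1, 12, 11], [0, 0, -15], 1],
  ],
)

```text
clock: 19.58
position: [0.5883, -0.118, 0.0988]
ee_rot: [2.797, 1.426, 0.004]
force: [1.1, 0.2, 0.0]
width: 0.883
gripper_force: 0.0
```

Emit:
jog_arm(
  rows=[
    [[0.3, 6, 0], [0, 0, -7], 1],
    [[0.6, 11.9, 0], [0, 0, -12.5], 1],
    [[1.05, 11.9, 0], [0, 0, -12.5], 1],
    [[1.05, 12.1, 0], [0, 0, -12.5], 1],
    [[1.05, 12.1, 0], [0, 0, -12.5], 1],
  ],
)

```text
clock: 20.2
position: [0.598, 0.0006, 0.0969]
ee_rot: [2.934, 1.121, -0.0]
force: [0.7, -1.4, 0.0]
width: 0.993
gripper_force: 0.0
```

```bash
python3 - <<'E'
from fine import *
d=grab("scene"); save(d,"pics/s3.png",(160,220,155,225),9)
print(arm.observe()["position"])
d=grab("top"); pickle.dump(d,open("top2.pkl","wb")); save(d,"top2.png",(135,215,295,375),7); 
E
```

```text
[5.97898864e-01 5.03725468e-04 9.67466609e-02]
```

View pics/s3.png

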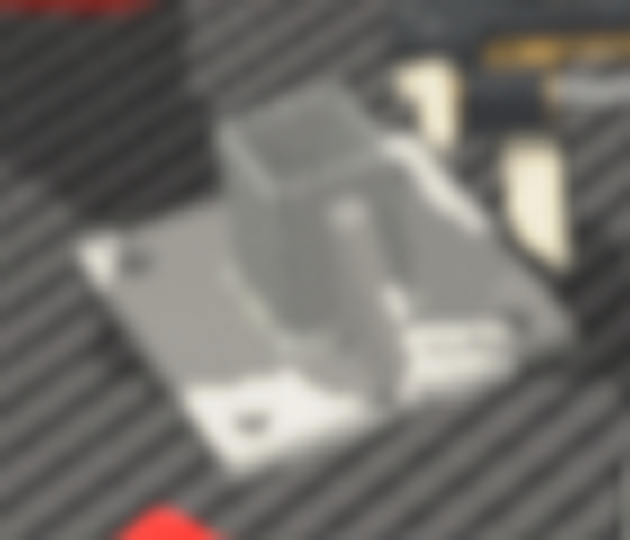

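The scene view shows the tube and the tacked gusset. The loose gusset is hidden behind them, so I'll check it in the top depth.

```bash
cat > gchk.py <<'E'
from fine import *
import sys
d=pickle.load(open(sys.argv[1],"rb")); W=cloud(d)
c=np.array([.5938,-.196]); ux=np.array([.9361,-.3518]); uy=np.array([.3518,.9361])
q=W[...,:2]-c; a=q@ux*1000; b=q@uy*1000; Z=W[...,2]*1000
for n,s in(("loose",(b<-28)&(b>-90)&(abs(a)<30)&(Z>18)&(Z<80)),("tack",(b>28)&(b<90)&(abs(a)<30)&(Z>18)&(Z<80))):
    if s.sum(): 
        print(n,s.sum(),"a",np.round(np.percentile(a[s],[2,50,98]),1),"b",np.round(np.percentile(b[s],[2,50,98]),1),"z",np.round(np.percentile(Z[s],[2,98]),1))
        k=s; vx,vy,x0,y0=cv2.fitLine(np.c_[a[k],b[k]].astype(np.float32),cv2.DIST_HUBER,0,.01,.01).ravel(); print(" dir",np.degrees(np.arctan2(vy,vx))%180)
E
python3 gchk.py top2.pkl
```

```text
loose 102 a [-7.  -4.6  6.5] b [-68.9 -44.2 -28.9] z [19.5 72.5]
 dir 93.72157
tack 26 a [-5.4  1.3  6.4] b [29.4 35.1 44.1] z [58.8 75.6]
 dir 50.750984
```

View top2.png

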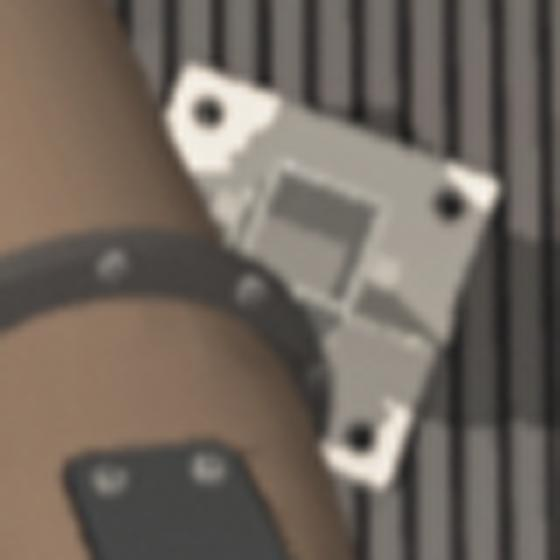

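```bash
python3 - <<'E'
from fine import *
d=pickle.load(open("top2.pkl","rb"))
c=np.array([593.8,-196.]); ux=np.array([.9361,-.3518]); uy=np.array([.3518,.9361])
w,g,m=outline(d,349.6,172.9,.07,185,5)
q=(w-c); print("land a",np.percentile(q@ux,[0,50,100]),"b",np.percentile(q@uy,[0,50,100]))
for p in((385,268),(235,222)):
    q=ray(d,295+(p[0]+.5)/7-.5,135+(p[1]+.5)/7-.5,.07)[:2]*1000-c; print(p,q@ux,q@uy)
E
```

```text
Traceback (most recent call last):
  File "fine.py", line 9, in outline
    c=max(cs,key=cv2.contourArea)
ValueError: max() iterable argument is empty
```

Emit:
jog_arm(
  rows=[
    [[0, 0.1, -5], [0, 0, 0], 1],
    [[0, 0.1, -9], [0, 0, 0], 1],
    [[0, 0.1, -11.5], [0, 0, 0], 1],
    [[0, 0.1, -12.7], [0, 0, 0], 1],
    [[0, 0.1, -12.9], [0, 0, 0], 1],
    [[0, 0.1, -12.9], [0, 0, 0], 1],
  ],
)

```text
clock: 21.05
position: [0.5987, 0.0032, -0.0316]
ee_rot: [2.934, 1.123, 0.002]
force: [-0.7, 1.0, -0.0]
width: 1.003
gripper_force: 0.0
```

```bash
python3 - <<'E'
from fine import *
d=pickle.load(open("top2.pkl","rb"))
c=np.array([593.8,-196.]); ux=np.array([.9361,-.3518]); uy=np.array([.3518,.9361])
for p in((385,268),(235,222)):
    q=ray(d,295+(p[0]+.5)/7-.5,135+(p[1]+.5)/7-.5,.07)[:2]*1000-c; print(p,q@ux,q@uy)
E
```

```text
(385, 268) 1.124035142152136 -32.99848377404965
(235, 222) -3.4474305837841293 29.543917980964636
```

Emit:
jog_arm(
  rows=[
    [[-0.05, -0.05, -0.15], [0, 0, 0], 1],
    [[-0.05, -0.05, -0.2], [0, 0, 0], 0.7],
    [[-0.05, -0.05, -0.2], [0, 0, 0], 0.6],
    [[-0.05, -0.05, -0.2], [0, 0, 0], 0.6],
    [[-0.05, -0.05, -0.2], [0, 0, 0], 0.5],
    [[-0.05, -0.05, -0.2], [0, 0, 0], 0.5],
    [[-0.05, -0.05, -0.2], [0, 0, 0], 0.5],
  ],
)

```text
clock: 21.92
position: [0.5977, 0.0027, -0.0344]
ee_rot: [2.934, 1.123, 0.0]
force: [0.1, -1.1, 0.8]
width: 0.647
gripper_force: 30.0
```

Emit:
jog_arm(
  rows=[
    [[0, 0, 3], [0, 0, 0], 0.5],
    [[0, 0, 9], [0, 0, 0], 0.5],
    [[0, 0, 13], [0, 0, 5], 0.5],
    [[0, -5, 13], [0, 0, 13], 0.5],
    [[-0.2, -10, 13], [0, 0, 21], 0.5],
    [[-0.3, -15, 13], [0, 0, 27.5], 0.5],
    [[-0.4, -19, 13], [0, 0, 27.5], 0.5],
    [[-0.4, -19.9, 13], [0, 0, 27.5], 0.5],
  ],
)

```text
clock: 22.92
position: [0.5919, -0.2005, 0.0945]
ee_rot: [-2.587, -1.782, 0.004]
force: [-0.5, 0.4, -3.3]
width: 0.646
gripper_force: 30.0
```

Emit:
jog_arm(
  rows=[
    [[0, 0, -2], [0, 0, 0], 0.5],
    [[0, 0, -3], [0, 0, 0], 0.5],
    [[0, 0, -3.5], [0, 0, 0], 0.5],
    [[0, 0, -3.5], [0, 0, 0], 0.5],
  ],
)

```text
clock: 23.42
position: [0.5934, -0.1955, 0.0603]
ee_rot: [-2.581, -1.789, 0.0]
force: [-0.1, -0.2, -2.9]
width: 0.649
gripper_force: 30.0
```

Emit:
jog_arm(
  rows=[
    [[0.03, -0.05, -0.7], [0, 0, 0], 0.5],
    [[0.03, -0.05, -1.2], [0, 0, 0], 0.5],
    [[0.03, -0.05, -1.4], [0, 0, 0], 0.5],
    [[0.03, -0.05, -1.4], [0, 0, 0], 0.5],
  ],
)

```text
clock: 23.92
position: [0.5937, -0.1966, 0.0463]
ee_rot: [-2.582, -1.789, 0.0]
force: [-0.9, 0.3, -2.2]
width: 0.647
gripper_force: 30.0
```

Emit:
jog_arm(
  rows=[
    [[0, 0.05, -0.1], [0, 0, 0], 0.5],
    [[0, 0.05, -0.15], [0, 0, 0], 0.5],
    [[0, 0.05, -0.15], [0, 0, 0], 0.5],
  ],
)

```text
clock: 24.3
position: [0.594, -0.1962, 0.0456]
ee_rot: [2.582, 1.788, 0.001]
force: [-1.6, 0.5, 3.8]
width: 0.65
gripper_force: 30.0
```

Emit:
jog_arm(
  rows=[
    [[0, 0, 0], [0, 0, 0], 0.75],
    [[0, 0, 0], [0, 0, 0], 0.85],
    [[0, 0, 0], [0, 0, 0], 1],
    [[0, 0, 1], [0, 0, 0], 1],
    [[0, 0, 5], [0, 0, 0], 1],
    [[-2, -1, 7.5], [0, 0, 3], 1],
    [[-7, -3, 7.5], [0, 0, 12], 1],
    [[-12, -6, 7.5], [0, 0, 20.6], 1],
  ],
)

```text
clock: 25.3
position: [0.4733, -0.256, 0.1211]
ee_rot: [2.212, 2.229, 0.001]
force: [-0.2, -1.4, -0.1]
width: 1.002
gripper_force: 0.0
```

Emit:
jog_arm(
  rows=[
    [[-5, -2, 0], [0, 0, 0], 1],
    [[-10, -5, 0], [0, 0, 0], 1],
    [[-11, -5, 0], [0, 0, 0], 1],
    [[-11, -5, 0], [0, 0, 0], 1],
    [[-11, -5, 0], [0, 0, 0], 1],
  ],
)

```text
clock: 25.92
position: [0.3656, -0.3054, 0.1205]
ee_rot: [2.218, 2.223, 0.002]
force: [-0.2, -0.4, -0.3]
width: 1.003
gripper_force: 0.0
```

```bash
python3 - <<'E'
from fine import *
s=arm.observe(); print(s["position"],s["ee_rot"])
d=grab("top"); pickle.dump(d,open("top3.pkl","wb")); u,v=proj(d,(.594,-.196,.092)); print(u,v)
for t in(200,215,230):
    w,g,m=outline(d,u,v,.092,t,14); rep(t,w)
c=[cv2.resize(d["img"][int(v)-25:int(v)+25,int(u)-25:int(u)+25,::-1],(390,390),interpolation=cv2.INTER_CUBIC)]
d=grab("scene"); u,v=map(int,proj(d,(.594,-.196,.05)))
c.append(cv2.resize(d["img"][v-25:v+25,u-25:u+25,::-1],(390,390),interpolation=cv2.INTER_CUBIC)); cv2.imwrite("pics/cap.png",np.hstack(c))
E
python3 gchk.py top3.pkl
```

```text
[ 0.36556766 -0.30539725  0.1204778 ] [2.21800825e+00 2.22318002e+00 1.56344038e-03]
339.702769685901 167.07251476868447
200 cm [ 598.2 -190.9] rect [ 596.1 -192.8] [77.4 79.4] 89.9 ell [ 597.7 -187.8] [92.7 97.3]
215 cm [ 600.6 -192.2] rect [ 603.3 -188.1] [82.3 72.8] 69.2 ell [ 600.2 -193.3] [81.4 95.4]
230 cm [ 595.9 -192.8] rect [ 597.7 -189.7] [73.8 61.9] 68.8 ell [ 594. -196.] [71.4 90. ]
loose 87 a [-6.8 -4.3  5.9] b [-69.1 -48.  -32.7] z [19.1 73.1]
 dir 94.14325
tack 113 a [-6.8 -3.9  5.9] b [30.3 47.6 72.4] z [20.7 73.2]
 dir 84.65448
```

View pics/cap.png

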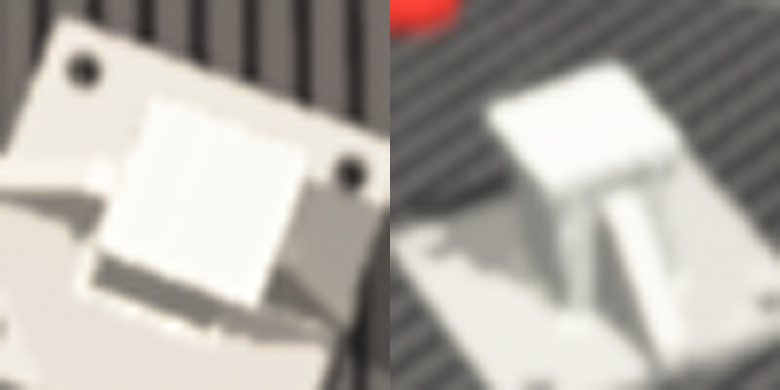

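The cap sits square and centred on the tube. Its corner mean falls at native (339.6,167.4), against an expected (339.7,167.1). The pipe is next.

Emit:
jog_arm(
  rows=[
    [[-0.1, -0.05, -4], [0, 0, 0], 1],
    [[-0.1, -0.05, -8], [0, 0, 0], 1],
    [[-0.1, -0.05, -11], [0, 0, 0], 1],
    [[-0.1, -0.05, -12.8], [0, 0, 0], 1],
    [[-0.1, -0.05, -12.8], [0, 0, 0], 1],
    [[-0.1, -0.05, -12.8], [0, 0, 0], 1],
  ],
)

```text
clock: 26.78
position: [0.3638, -0.3065, -0.0074]
ee_rot: [2.22, 2.222, 0.001]
force: [0.1, 0.2, -0.2]
width: 0.999
gripper_force: 0.0
```

Emit:
jog_arm(
  rows=[
    [[0, 0, 0], [0, 0, 0], 0.6],
    [[0, 0, 0], [0, 0, 0], 0.5],
    [[0, 0, 0], [0, 0, 0], 0.4],
    [[0, 0, 0], [0, 0, 0], 0.4],
    [[0, 0, 0], [0, 0, 0], 0.4],
    [[0, 0, 0], [0, 0, 0], 0.4],
    [[0, 0, 0], [0, 0, 0], 0.4],
    [[0, 0, 0], [0, 0, 0], 0.4],
  ],
)

```text
clock: 27.78
position: [0.3632, -0.3067, -0.0079]
ee_rot: [2.221, 2.221, 0.001]
force: [2.1, 0.2, 0.8]
width: 0.52
gripper_force: 30.0
```

Emit:
jog_arm(
  rows=[
    [[0, 0, 3], [0, 0, 0], 0.4],
    [[0, 0, 9], [0, 0, 0], 0.4],
    [[2, 4, 10], [0, 0, 0], 0.4],
    [[4, 9.5, 10], [0, 0, 0], 0.4],
    [[6, 15, 10], [0, 0, 0], 0.4],
    [[8.5, 20.5, 10], [0, 0, 0], 0.4],
    [[11, 26, 10], [0, 0, 0], 0.4],
    [[13.5, 31.5, 10], [0, 0, 0], 0.4],
  ],
)

```text
clock: 28.78
position: [0.4973, 0.0095, 0.0914]
ee_rot: [-2.221, -2.221, 0.003]
force: [2.3, -0.5, -3.0]
width: 0.524
gripper_force: 30.0
```

Emit:
jog_arm(
  rows=[
    [[2.5, 5.5, 0], [0, 0, 0], 0.4],
    [[5, 11, 0], [0, 0, 0], 0.4],
    [[7, 16, 0], [0, 0, 0], 0.4],
    [[8.5, 19, 0], [0, 0, 0], 0.4],
    [[9.05, 20.25, 0], [0, 0, 0], 0.4],
    [[9.05, 20.25, -3], [0, 0, 0], 0.4],
    [[9.05, 20.25, -6], [0, 0, 0], 0.4],
    [[9.05, 20.25, -6], [0, 0, 0], 0.4],
  ],
)

```text
clock: 29.78
position: [0.5859, 0.2079, 0.0293]
ee_rot: [-2.221, -2.22, 0.01]
force: [0.4, -0.0, -3.3]
width: 0.523
gripper_force: 30.0
```

Emit:
jog_arm(
  rows=[
    [[0.1, 0.1, -1], [0, 0, 0], 0.4],
    [[0.1, 0.1, -2], [0, 0, 0], 0.4],
    [[0.1, 0.1, -2], [0, 0, 0], 0.4],
    [[0.1, 0.1, -2], [0, 0, 0], 0.4],
  ],
)

```text
clock: 30.28
position: [0.5894, 0.212, 0.0124]
ee_rot: [2.221, 2.222, 0.001]
force: [0.3, 0.6, -2.8]
width: 0.515
gripper_force: 30.0
```

Emit:
jog_arm(
  rows=[
    [[-0.07, -0.12, -0.5], [0, 0, 0], 0.4],
    [[-0.07, -0.12, -0.9], [0, 0, 0], 0.4],
    [[-0.07, -0.12, -0.95], [0, 0, 0], 0.4],
    [[-0.07, -0.12, -0.95], [0, 0, 0], 0.4],
  ],
)

```text
clock: 30.78
position: [0.5885, 0.2106, 0.0024]
ee_rot: [-2.221, -2.222, 0.0]
force: [0.2, 0.2, -3.4]
width: 0.523
gripper_force: 30.0
```

Emit:
jog_arm(
  rows=[
    [[0.02, 0, -0.1], [0, 0, 0], 0.4],
    [[0.02, 0, -0.15], [0, 0, 0], 0.4],
    [[0.02, 0, -0.15], [0, 0, 0], 0.4],
  ],
)

```text
clock: 31.15
position: [0.5888, 0.2108, 0.0022]
ee_rot: [2.221, 2.221, 0.0]
force: [-3.5, -2.4, 9.6]
width: 0.522
gripper_force: 30.0
```

Emit:
jog_arm(
  rows=[
    [[0, 0, 0], [0, 0, 0], 0.65],
    [[0, 0, 0], [0, 0, 0], 0.85],
    [[0, 0, 0], [0, 0, 0], 1],
    [[0, 0, 0], [0, 0, 0], 1],
    [[0, 0, 3], [0, 0, 0], 1],
    [[0, 0, 8.5], [0, 0, 0], 1],
    [[-2, -4, 10], [0, 0, 0], 1],
    [[-5, -8.5, 10], [0, 0, 0], 1],
  ],
)

```text
clock: 32.15
position: [0.5398, 0.1259, 0.1026]
ee_rot: [2.219, 2.222, 0.005]
force: [-0.3, -0.7, -0.1]
width: 0.997
gripper_force: 0.0
```

Emit:
jog_arm(
  rows=[
    [[-3, -5, 0], [0, 0, 0], 1],
    [[-6, -10, 0], [0, 0, 0], 1],
    [[-8.3, -13.8, 0], [0, 0, 0], 1],
    [[-8.3, -13.8, -4], [0, 0, 0], 1],
    [[-8.3, -13.8, -8], [0, 0, 0], 1],
    [[-8.3, -13.8, -10], [0, 0, 0], 1],
    [[-8.3, -13.8, -10], [0, 0, 0], 1],
  ],
)

```text
clock: 33.02
position: [0.4547, -0.0122, 0.0]
ee_rot: [-2.219, -2.221, 0.003]
force: [0.9, 0.5, 0.9]
width: 0.998
gripper_force: 0.0
```

```bash
python3 - <<'E'
from fine import *
s=arm.observe(); print(s["position"])
d=grab("top"); u,v=proj(d,(.589,.211,.08)); print(u,v)
save(d,"pics/pipe.png",(int(v)-25,int(v)+25,int(u)-25,int(u)+25),8); print(int(u)-25,int(v)-25)
win=18;u0,v0=int(u)-win,int(v)-win
g=cv2.resize(d["img"][v0:v0+2*win,u0:u0+2*win].min(axis=2),None,fx=S,fy=S,interpolation=cv2.INTER_CUBIC)
for t in(180,190,200,210):
    cs,_=cv2.findContours((g<t).astype(np.uint8),cv2.RETR_LIST,cv2.CHAIN_APPROX_NONE)
    c=[c for c in cs if cv2.pointPolygonTest(c,(144,144),False)>0 and cv2.contourArea(c)<25000]
    if c:
        w=np.array([ray(d,(p[0]+.5)/S-.5+u0,(p[1]+.5)/S-.5+v0,.08)[:2]*1000 for p in cv2.convexHull(min(c,key=cv2.contourArea)).reshape(-1,2)],np.float32); rep(t,w)
E
```

```text
[ 4.54671026e-01 -1.22427914e-02  3.28838231e-05]
193.58927172920977 166.85825470762757
168 141
180 cm [589.2 211. ] rect [589.1 211.1] [35.9 37.4] 41.2 ell [589.2 210.9] [36.9 38.1]
190 cm [589.2 210.9] rect [588.9 211. ] [37.2 38. ] 43.5 ell [589.1 210.8] [37.9 38.7]
200 cm [589.1 210.9] rect [588.7 210.9] [38.1 38.7] 46.1 ell [589.2 210.8] [38.6 39.7]
210 cm [589.  210.8] rect [588.7 210.9] [39.1 39.7] 46.1 ell [589.1 210.8] [39.7 40.6]
```

View pics/pipe.png

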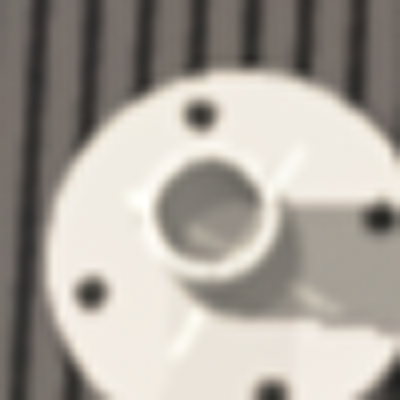

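The pipe stands centred at (589.1, 210.9), against a target of (588.8, 211.3). That was the 14th picture. Next I'll grip the flange.

Emit:
jog_arm(
  rows=[
    [[0.05, 0, -2], [0, 0, 0], 1],
    [[0.05, 0, -3.1], [0, 0, 0], 1],
    [[0.05, 0, -3.4], [0, 0, 0], 0.9],
    [[0.05, 0, -3.4], [0, 0, 0], 0.7],
    [[0.05, 0, -3.4], [0, 0, 0], 0.5],
    [[0.05, 0, -3.4], [0, 0, 0], 0.5],
    [[0.05, 0, -3.4], [0, 0, 0], 0.5],
    [[0.05, 0, -3.4], [0, 0, 0], 0.5],
  ],
)

```text
clock: 34.08
position: [0.4565, -0.0124, -0.0326]
ee_rot: [2.221, 2.221, 0.0]
force: [-0.9, 0.0, 6.6]
width: 0.663
gripper_force: 30.0
```

Emit:
jog_arm(
  rows=[
    [[0, 0, 0], [0, 0, 0], 0.5],
    [[0, 0, 0], [0, 0, 0], 0.5],
  ],
)

```text
clock: 34.33
position: [0.4566, -0.0124, -0.0326]
ee_rot: [2.221, 2.221, 0.001]
force: [-2.2, -0.6, 6.2]
width: 0.662
gripper_force: 30.0
```

Emit:
jog_arm(
  rows=[
    [[0, 0, 2], [0, 0, 0], 0.5],
    [[0, 0, 8], [0, 0, 0], 0.5],
    [[0, 0, 13], [0, 0, 0], 0.5],
    [[3, 5, 13], [0, 0, 0], 0.5],
    [[6, 10, 13], [0, 0, 0], 0.5],
    [[9, 15, 13], [0, 0, 0], 0.5],
    [[12, 20, 13], [0, 0, 0], 0.5],
    [[13.2, 22.3, 13], [0, 0, 0], 0.5],
  ],
)

```text
clock: 35.33
position: [0.5887, 0.2144, 0.0965]
ee_rot: [-2.217, -2.223, -0.001]
force: [0.1, -0.1, -1.4]
width: 0.661
gripper_force: 30.0
```

Emit:
jog_arm(
  rows=[
    [[0, 0, -1], [0, 0, 0], 0.5],
    [[0, 0, -2.5], [0, 0, 0], 0.5],
    [[0, 0, -3.5], [0, 0, 0], 0.5],
    [[0, 0, -3.5], [0, 0, 0], 0.5],
    [[0, 0, -3.5], [0, 0, 0], 0.5],
  ],
)

```text
clock: 35.95
position: [0.5884, 0.2103, 0.0623]
ee_rot: [2.222, 2.221, 0.0]
force: [0.3, -0.2, -1.3]
width: 0.663
gripper_force: 30.0
```

Emit:
jog_arm(
  rows=[
    [[0.03, 0.05, -0.7], [0, 0, 0], 0.5],
    [[0.03, 0.05, -1.2], [0, 0, 0], 0.5],
    [[0.03, 0.05, -1.4], [0, 0, 0], 0.5],
    [[0.03, 0.05, -1.4], [0, 0, 0], 0.5],
  ],
)

```text
clock: 36.45
position: [0.5885, 0.2112, 0.0479]
ee_rot: [-2.221, -2.222, 0.0]
force: [-0.0, 0.1, -2.6]
width: 0.664
gripper_force: 30.0
```

Emit:
jog_arm(
  rows=[
    [[0.03, -0.02, -0.1], [0, 0, 0], 0.5],
    [[0.03, -0.02, -0.15], [0, 0, 0], 0.5],
    [[0.03, -0.02, -0.15], [0, 0, 0], 0.5],
  ],
)

```text
clock: 36.83
position: [0.5889, 0.2113, 0.0475]
ee_rot: [2.221, 2.222, 0.001]
force: [-1.7, -1.2, 5.8]
width: 0.664
gripper_force: 30.0
```

Contact. I'll release, lift, and move aside to check.

Emit:
jog_arm(
  rows=[
    [[0, 0, 0], [0, 0, 0], 0.75],
    [[0, 0, 0], [0, 0, 0], 0.85],
    [[0, 0, 0], [0, 0, 0], 1],
    [[0, 0, 1], [0, 0, 0], 1],
    [[0, 0, 5], [0, 0, 0], 1],
    [[-3, -4, 8], [0, 0, 0], 1],
    [[-8, -8, 8], [0, 0, 0], 1],
    [[-13, -12, 8], [0, 0, 0], 1],
  ],
)

```text
clock: 37.83
position: [0.4604, 0.0919, 0.1273]
ee_rot: [2.221, 2.221, 0.002]
force: [0.2, -0.1, 0.5]
width: 1.002
gripper_force: 0.0
```

Emit:
jog_arm(
  rows=[
    [[-10, -10, 0], [0, 0, 0], 1],
    [[-10, -10, 0], [0, 0, 0], 1],
    [[-10, -10, 0], [0, 0, 0], 1],
    [[-10, -10, 0], [0, 0, 0], 1],
    [[-10, -10, 0], [0, 0, 0], 1],
  ],
)

```text
clock: 38.45
position: [0.3626, -0.0063, 0.1271]
ee_rot: [2.22, 2.222, 0.002]
force: [0.8, 0.6, -0.3]
width: 1.0
gripper_force: 0.0
```

```bash
python3 - <<'E'
from fine import *
d=grab("top"); pickle.dump(d,open("top4.pkl","wb")); W=cloud(d); X,Y,Z=np.moveaxis(W,-1,0)
for n,cx,cy,h in(("flange",.5888,.2113,.092),("cap",.5938,-.196,.092)):
    k=(abs(X-cx)<.06)&(abs(Y-cy)<.06)&(abs(Z-h)<.006); r=cv2.minAreaRect((W[k][:,:2]*1000).astype(np.float32)); print(n,k.sum(),np.median(Z[k]),W[k].mean(0)[:2]*1000,r)
# flange hole (dark)
u,v=proj(d,(.5888,.2113,.092)); win=12;u0,v0=int(u)-win,int(v)-win
g=cv2.resize(d["img"][v0:v0+24,u0:u0+24].min(axis=2),None,fx=S,fy=S,interpolation=cv2.INTER_CUBIC)
for t in(170,200):
    cs,_=cv2.findContours((g<t).astype(np.uint8),cv2.RETR_LIST,cv2.CHAIN_APPROX_NONE)
    c=[c for c in cs if cv2.pointPolygonTest(c,((u-u0)*8+4,(v-v0)*8+4),False)>0]
    if c: rep(t,np.array([ray(d,(p[0]+.5)/S-.5+u0,(p[1]+.5)/S-.5+v0,.092)[:2]*1000 for p in cv2.convexHull(c[0]).reshape(-1,2)],np.float32))
# bystanders
k=(abs(X-.493)<.06)&(abs(Y+.428)<.06)&(Z>.006)&(Z<.03); print("magnet",W[k].mean(0)*1000)
E
python3 gchk.py top4.pkl
```

```text
flange 305 0.09213650393592746 [588.51604479 210.33449834] ((587.9193725585938, 211.0511474609375), (59.26517868041992, 61.6881103515625), 0.6120606660842896)
cap 461 0.09246363347007022 [ 593.72154736 -195.13634406] ((594.1524658203125, -195.5947265625), (60.340484619140625, 62.64320373535156), 68.81258392333984)
170 cm [589.3 211.5] rect [589.8 211.6] [24.2 25.4] 1.2 ell [589.2 211.5] [25.1 25.7]
200 cm [589.2 211.5] rect [589.6 211.6] [26.7 27.5] 1.2 ell [589.1 211.5] [27.5 27.8]
magnet [ 491.2662794  -429.38501488   13.83456792]
loose 89 a [-11.1  -4.3   5.6] b [-69.7 -47.8 -32.1] z [18.8 73.9]
 dir 91.15008
tack 114 a [-6.6 -3.6  6.5] b [30.4 47.8 72.4] z [18.8 73.3]
 dir 83.448135
```

Everything measures in place: flange at (589.1, 211.5), cap and gusset good, magnet unmoved. I'll hand it in.

```bash
python3 -c "
from cell import arm
print(arm.sign_off())"
```

```text
the job is handed in; nothing more can be done
None
```

Both stand feet are fitted up in the order asked and handed in at about 38 s. By camera measurement, the tube, cap, pipe and flange sit within about 1 mm of their targets. The loose gusset is about 1 mm off the tube by the arm's readings; the camera could only check it roughly. The magnet has not moved, and the brush and blue pipes were never touched. On the first grasp, closing fingertips rested lightly (about 12 N) on the tube's rim because the reported tool height read about 38 mm too low, but the tube did not move and I corrected for the offset after that.

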